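# Bring the pepper mill round on the lazy Susan and set its stop

## Robot

A 6-joint arm with a two-finger parallel gripper is mounted at the origin on a cart in front of the work surface, level with it; the furniture and walls round the work are solid. World frame = base frame: x ahead of the robot, y to its left, z up, the work surface at z = 0. Lengths are in m, angles in rad, forces in N, time in s.
With the tool pointing down it reaches from about 0.275 to 0.75 m from the base axis. Payload 10.2 kg.
Tool frame: the origin (TCP) lies midway between the tips of the shut fingers; the grasp point (between the pads) lies 19 mm behind it (env.hold_point_z is the distance from the TCP to the grasp point, in m); x points along the fingers, z is the direction in which the jaws open and shut, and the axes are right-handed (so a half turn about x gives the same grasp; the last joint's range is limited). The gripper opens to 85 mm and grips with 20 to 120 N. Pads are 22 mm wide; open, the fingers measure 114 mm over their backs; the gripper's body (76 mm by 85 mm) begins 54 mm behind the grasp point. The pads swing forward as they close: fully open they stand 13 mm farther back than shut.
Start: joints at [-1.351, 0.313, 1.498, -0, 1.331, -0.223], TCP at [0.225, -0.474, 0.231] pointing down, gripper open.
Joint ranges: [-2.94, 2.94], [-0.97, 2.17], [0.19, 2.56], [-1.23, 4.37], [0.02, 3.11], [-2.88, 2.88]. Speed limits (rad/s): [2.39, 2.39, 3.01, 3.14, 3.14, 3.14].

## Interface

Orientations are given as a unit quaternion [x, y, z, w].
In Python, from bench import env, kinematics, monitor, eyes, job gives the robot as it stands. The module is installed in compiled form; this text tells all that it offers. Calls block until the motion is done:
- env.reach(position, orientation): joint-space move of the TCP to a pose.
- env.movel(position, velocity=0.15, frame=None, guard=None): straight line of the TCP; frame=None keeps the orientation; velocity is the mean speed in m/s. With guard (N) it stops when the force on the tool has changed by that much, and returns True; else False.
- env.set_joints(angles): joint-space move.
- env.release() and env.close_gripper(effort=None): open the fingers fully, or close them until they stop; effort is the grip in N (None keeps the last).
- env.hold(seconds).
- kinematics.ik(position, orientation): joint angles nearest the present ones, or None.
- monitor.sense(): the state.
- eyes.grab_frame(name): name is "scene" or "top" or "wrist"; returns a dict with "frame" (420x560x3 uint8, red, green, blue), "mtx" (3x3 intrinsics, pixels), "view" (4x4, takes a point from world to camera coordinates). Camera axes: x right, y down, z forward; pixel columns grow to the right and rows downward; lengths in m; the calibration is good to about 2 mm. The wrist camera is an equidistant fisheye: a pixel r from the principal point sees the ray r / f radians off the axis. A picture is of the moment at which its call begins. There is no depth.
A pose or a line that the arm cannot do raises env.MotionError and nothing moves.
- job.hand_in(): hands the job in, once; it reports no verdict.
The state is a dict: "clock": time; "joints": joint angles; "qvel": joint speeds; "joint_efforts": joint torques, N m; "position": TCP position; "ee_rot": TCP orientation; "contact_force": force on the tool from outside, world axes, zero at the start; "ft_torque": the same for the moment, N m; "finger_gap": opening from 0.0 (shut) to 1.0 (fully open).
Only numpy, scipy, OpenCV 4.12 (cv2) and the standard library are available. Lean on these libraries where they do the work, as an engineer would, in place of code of your own. Each camera call takes 0.05 s, during which the arm holds its last target. There are 200 camera calls.

## Task

Turn the lazy Susan by gently pushing its rim, at the posts that stand on it, with the fingertips until the pepper mill stands at the front, in the bay nearest the worktop's front edge. Then push the stop beside the lazy Susan fully home into the notch of the rim, so that it holds the table there, and move clear. Nothing is gripped or lifted: do not touch the mill, jars and tin that ride on the table, keep them upright on it, and leave the other things on the worktop alone.

Things in the scene. Friction and masses are not known exactly. Their poses are not given: they have to be found in the camera images.
- foot: Fixed foot of the lazy Susan; origin on the turning axis at worktop height. Its -x axis points to the front (the worktop's front edge, within 9 degrees), y left, z up. It carries the steel guide bracket of the stop at azimuth 252 degrees from its x axis (on the right, 72 degrees round from the front), out to 221 mm from the axis, 46 mm wide, up to 43 mm high.
- turntable: Turning wooden deck, a disc 290 mm across, 22 to 40 mm above the worktop; origin on the turning axis at worktop height, z up. Turns endlessly either way about z; friction about 0.25 Nm, so it stops almost at once when not pushed. Five bays with one thing each, centred 68 mm (within 5 mm) from the axis at azimuths 36, 108, 180, 252, 324 degrees from its x axis.
- rim_post (a point): Middle of the pushable part (80 mm above the worktop) of the post on the turntable's x axis. Five such turned posts, 17 mm thick, tops 96 mm above the worktop, stand 127 mm from the axis, every 72 degrees. A brass rail, 4.4 mm thick, its centre 58 mm above the worktop, joins them at that radius: push a post above the rail or from outside it.
- notch (a point): One of five V-shaped notches in the rim of the turntable, in the middle of each bay (this one at azimuth 180 degrees from the turntable's x axis), 32 mm wide at the mouth, 16 mm deep, at the deck's height; this point is on the mouth, 145 mm from the axis. When a bay is exactly at the front, a notch faces the stop.
- stop (a joint): Slide of the stop: 0 m drawn out, 0.017 m fully home, growing as it goes towards the lazy Susan's axis. Its bolt has a round nose 18 mm wide that enters a notch of the rim and centres the deck if the notch is within about 4 degrees of it; otherwise it meets the rim. Friction about 3 N, no spring: it stays where it is left.
- stop_knob (a point): Centre of the upright thumb knob on the stop's bolt: dark wood, 20 mm thick, from 36 to 63 mm above the worktop (this point at 50 mm). It is 201 mm from the turning axis when drawn out and 184 mm when home. Push it from outside, straight towards the axis.
- pepper_mill: Turned light wooden pepper mill, 58 mm across, 170 mm tall, loose on the deck; the one to bring to the front. Origin at the centre of its underside, z up.
- honey_jar: Glass honey jar with a wide screw lid, 64 mm across, 97 mm tall, loose on the deck, to be left untouched. Origin at the centre of its underside.
- spice_jar: Slim glass spice jar with a screw cap, 45 mm across, 106 mm tall, loose on the deck, to be left untouched. Origin at the centre of its underside.
- spice_jar_b: Second slim glass spice jar of the same form, 45 mm across, 106 mm tall, loose on the deck, to be left untouched. Origin at the centre of its underside.
- tea_tin: Round tea tin with a dark lid, 73 mm across, 121 mm tall, loose on the deck, to be left untouched. Origin at the centre of its underside.
- dial_timer: Round kitchen timer, 72 mm across, 60 mm tall, on the worktop at the left; bystander. Origin at the centre of its underside.
- coffee_scoop: Wooden coffee scoop, 138 mm long, 27 mm tall, lying on the worktop at the right front; bystander. Origin at the centre of its underside.
- mug: Stoneware mug, 117 mm over its handle, 93 mm tall, on the worktop at the right; bystander. Origin at the centre of its underside.
Things that resemble listed ones, but are neither listed nor needed, are in the scene too. Leave any orange or purple look-alike of the pepper_mill alone.

How it is judged:
By the outcome, as a careful person would: the job done as asked, in the order asked, and still so for the second after the job is handed in, with the robot touching nothing.
It also fails if it takes over 72 s, if anything falls off the work surface, if the arm or the gripper's body presses on something with over 40 N, if the wrist force passes 120 N, or if a joint passes its speed limit or range.

## Working session

There is one attempt and no reset: what is moved stays moved. The work goes in short steps, each a Python script; the robot and the scene stay as the last script left them, time stands still between calls to the robot, and variables do not carry over. Pictures are saved under pics/ and viewed, about 8 in all and at most 12, crops included, and the job is handed in when it is done.

```bash
mkdir -p pics
python3 - <<'E'
from bench import env, kinematics, monitor, eyes, job
import cv2,numpy as np,pickle
for n in ("top","scene"):
    f=eyes.grab_frame(n); cv2.imwrite(f"pics/{n}0.png",cv2.resize(f["frame"][:,:,::-1],(800,600),interpolation=cv2.INTER_CUBIC))
    pickle.dump(f,open(n+".pkl","wb")); print(n,f["mtx"],f["view"])
s=monitor.sense();print(s)
E
```

```text
top [[473.25864426   0.         277.74067105]
 [  0.         473.25864426 212.81518796]
 [  0.           0.           1.        ]] [[ 0.00498181 -0.99998571 -0.00193872 -0.08474367]
 [-0.9792067  -0.00448508 -0.20281549  0.51804575]
 [ 0.2028039   0.0029088  -0.97921505  1.26184067]
 [ 0.          0.          0.          1.        ]]
scene [[427.32292505   0.         283.93306411]
 [  0.         427.32292505 202.02439427]
 [  0.           0.           1.        ]] [[-0.79226065 -0.61013419  0.00770286  0.36818137]
 [-0.40476217  0.51605425 -0.7548878   0.31185699]
 [ 0.45660777 -0.60118572 -0.65580872  1.26122887]
 [ 0.          0.          0.          1.        ]]
{'clock': 0.1, 'joints': array([-1.35138368e+00,  3.13416894e-01,  1.49833706e+00,  1.74587054e-06,
        1.33100169e+00, -2.23401775e-01]), 'qvel': array([ 5.61270822e-04, -8.32284597e-05, -4.23620876e-03, -2.69422014e-04,
        9.31235923e-04, -7.90975966e-04]), 'joint_efforts': array([ 2.59043416e-03, -4.12896609e+01, -2.60142893e+01, -1.60088075e-04,
        3.02698267e-03, -6.95124768e-06]), 'position': array([ 0.22489354, -0.47414821,  0.23078966]), 'ee_rot': array([ 0.37828516,  0.59788561, -0.37770165,  0.59730612]), 'contact_force': array([0.22023115, 0.15113012, 0.40093953]), 'ft_torque': array([-0.03115502, -0.04428136,  0.02761645]), 'finger_gap': 0.9963024936078347}
```

View pics/top0.png

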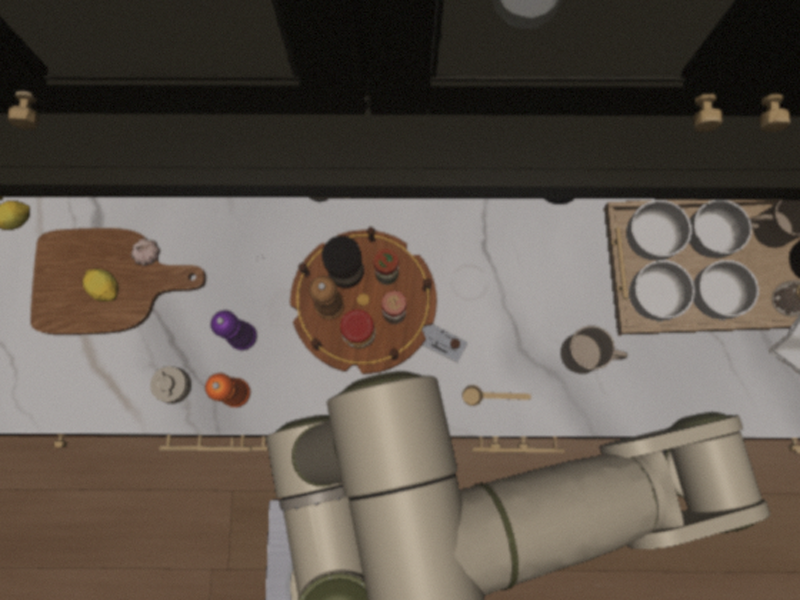

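View pics/scene0.png

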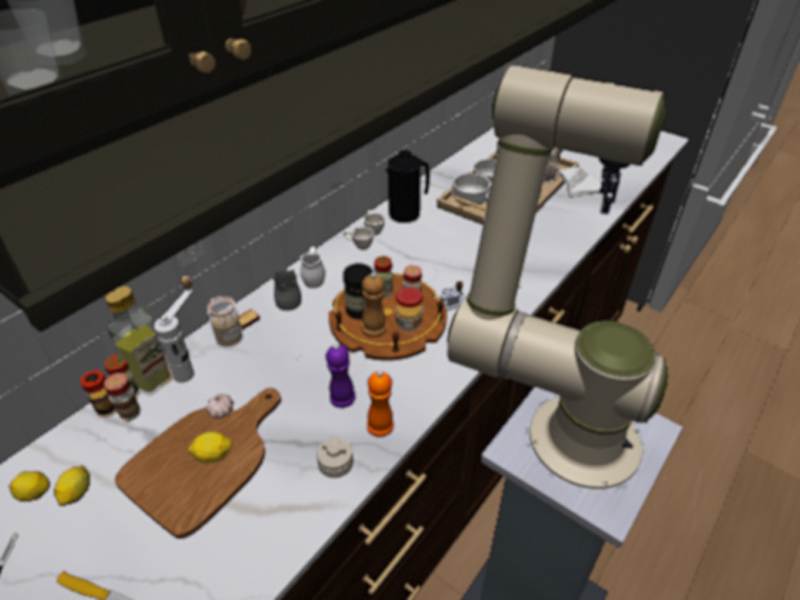

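Run:
```python
import cv2,pickle
f=pickle.load(open("top.pkl","rb"))["frame"][152:272,196:336,::-1]
cv2.imwrite("pics/crop.png",cv2.resize(f,None,fx=5.5,fy=5,interpolation=cv2.INTER_CUBIC) if 0 else cv2.resize(f,(700,600),interpolation=cv2.INTER_CUBIC))
```

```text
(no output)
```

View pics/crop.png

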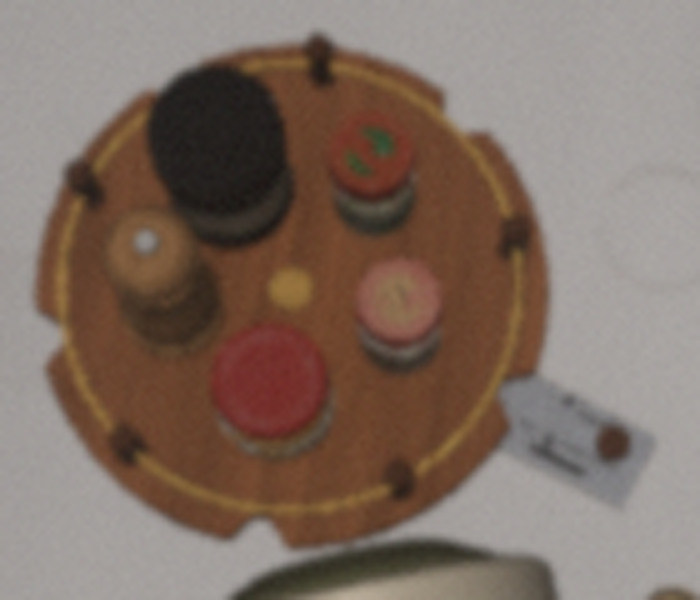

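```bash
cat > h.py <<'E'
import numpy as np,cv2,pickle
from scipy.optimize import least_squares
def ray(f,u,v,z):
    R=f["view"][:3,:3];t=f["view"][:3,3];C=-R.T@t
    d=R.T@np.linalg.inv(f["mtx"])@[u,v,1.]
    return (C+d*(z-C[2])/d[2])[:2]
def crop(f,c,r,z,x0=196,y0=152,k=5): return ray(f,x0+(c+.5)/k-.5,y0+(r+.5)/k-.5,z)
def fit(P,r=.127,p0=(.45,0,0)):
    P=np.array(P)
    def e(p):
        a=np.arctan2(*(P-p[:2]).T[::-1]); k=np.round((a-p[2])/(2*np.pi/5))
        a=p[2]+k*2*np.pi/5
        return (P-p[:2]-r*np.c_[np.cos(a),np.sin(a)]).ravel()
    best=min((least_squares(e,[*P.mean(0),th]) for th in np.linspace(0,1.25,8)),key=lambda s:s.cost)
    return best.x,e(best.x)
E
python3 - <<'E'
from h import *
f=pickle.load(open("top.pkl","rb"))
P=[crop(f,c,r,.094) for c,r in [(320,43),(78,170),(515,220),(402,467),(121,437)]]
p,e=fit(P);print(p,np.degrees(p[2]),e.round(4))
print(crop(f,290,287,.04), "hub")
k=crop(f,613,438,.063);d=k-p[:2];print("knob",k,np.hypot(*d),np.degrees(np.arctan2(d[1],d[0])))
m=crop(f,146,241,.17);d=m-p[:2];print("mill",m,np.hypot(*d),np.degrees(np.arctan2(d[1],d[0])))
n=[crop(f,c,r,.04) for c,r in [(265,533),(50,335),(460,118),(140,105)]]
for q in n: d=q-p[:2];print("notch",np.hypot(*d),np.degrees(np.arctan2(d[1],d[0])))
for c,r,z,nm in [(217,115,.121,'tin'),(372,152,.106,'sp'),(400,298,.106,'spb'),(270,378,.097,'honey')]:
    d=crop(f,c,r,z)-p[:2];print(nm,np.hypot(*d),np.degrees(np.arctan2(d[1],d[0])))
for u,v,z,nm in [(472,395,.02,'scoophead'),(530,397,.02,'scoopend'),(587,350,.09,'mug'),(626,355,.05,'mughandle'),(220,387,.17,'orange'),(225,323,.17,'purple'),(400,436,0,'edge')]:
    print(nm,ray(f,u*.7,v*.7,z).round(3))
E
```

```text
[ 0.53224047 -0.01560497  1.14092427] 65.3701452584605 [-0.0007 -0.0014 -0.0004 -0.0007  0.0006  0.0014  0.0012 -0.0003 -0.0007
  0.001 ]
[ 0.53178045 -0.01430524] hub
knob [ 0.44346184 -0.19290202] 0.19828234032602732 -116.5986780121105
mill [0.52736894 0.05206892] 0.06784900264778022 94.11735574468653
notch 0.13961907586561728 174.68296953541386
notch 0.1382784859331828 101.92352513179873
notch 0.13638832194082312 -43.686730192388936
notch 0.1378295719005815 40.033320832468604
tin 0.08478281275893935 26.143266067038432
sp 0.07538475527526861 -37.11746962708754
spb 0.06440510572687118 -108.46669019502936
honey 0.06294557955741346 172.64241113917376
scoophead [ 0.346 -0.229]
scoopend [ 0.342 -0.341]
mug [ 0.425 -0.437]
mughandle [ 0.421 -0.522]
orange [0.347 0.222]
purple [0.459 0.219]
edge [ 0.267 -0.09 ]
```

```bash
cat >> h.py <<'E'
from scipy.spatial.transform import Rotation as Ro
C=np.array([.5322,-.0156])
D=np.array([[0,0,1],[0,1,0],[-1,0,0]],float)  # columns tool x=-Z,y=Y,z=X
def q(tilt,spin): # lean the body towards the robot by tilt, spin about z; degrees
    return (Ro.from_euler('y',-tilt,degrees=True)*Ro.from_euler('z',spin,degrees=True)*Ro.from_matrix(D)).as_quat()
def pt(az,r,z): a=np.radians(az); return np.array([C[0]+r*np.cos(a),C[1]+r*np.sin(a),z])
E
python3 - <<'E'
from h import *
from bench import kinematics
for t in (0,10,15,20,25,30):
  for az in (122,160,200):
    for h in (0,180):
      print(t,az,h,*[None if j is None else j.round(2) for j in [kinematics.ik(pt(az,.13,.075),q(t,az-180+h))]])
print(kinematics.ik(pt(-116.6,.24,.05),q(0,63.4-90)),kinematics.ik(pt(-116.6,.24,.05),q(0,63.4+90)))
E
```

```text
0 122 0 [-0.05  0.4   1.84 -0.    0.91  0.97]
0 122 180 [-0.05  0.4   1.84 -0.    0.91 -2.18]
0 160 0 [-0.22  0.28  2.01 -0.    0.85  0.13]
0 160 180 None
0 200 0 [-0.43  0.29  2.   -0.    0.85 -0.78]
0 200 180 [-0.43  0.29  2.   -0.    0.85  2.36]
10 122 0 [-0.05  0.32  1.96  0.01  0.68  0.95]
10 122 180 [-0.05  0.32  1.96  0.01  0.68 -2.19]
10 160 0 [-0.24  0.21  2.13  0.07  0.63  0.05]
10 160 180 None
10 200 0 [-0.48  0.21  2.12  0.13  0.65 -0.93]
10 200 180 [-0.48  0.21  2.12  0.13  0.65  2.21]
15 122 0 [-0.05  0.29  2.03  0.03  0.56  0.94]
15 122 180 [-0.05  0.29  2.03  0.03  0.56 -2.21]
15 160 0 [-0.26  0.17  2.2   0.13  0.52 -0.02]
15 160 180 None
15 200 0 [-0.51  0.18  2.19  0.24  0.56 -1.05]
15 200 180 [-0.51  0.18  2.19  0.24  0.56  2.09]
20 122 0 [-0.06  0.27  2.09  0.05  0.43  0.91]
20 122 180 [-0.06  0.27  2.09  0.05  0.43 -2.23]
20 160 0 [-0.28  0.15  2.26  0.24  0.41 -0.13]
20 160 180 None
20 200 0 [-0.55  0.16  2.25  0.4   0.47 -1.23]
20 200 180 [-0.55  0.16  2.25  0.4   0.47  1.91]
25 122 0 [-0.06  0.25  2.15  0.09  0.31  0.87]
25 122 180 [-0.06  0.25  2.15  0.09  0.31 -2.27]
25 160 0 [-0.3   0.13  2.32  0.43  0.3  -0.34]
25 160 180 [-0.3   0.13  2.32  0.43  0.3   2.81]
25 200 0 [-0.58  0.14  2.31  0.64  0.4  -1.49]
25 200 180 [-0.58  0.14  2.31  0.64  0.4   1.65]
30 122 0 [-0.07  0.24  2.21  0.19  0.17  0.77]
30 122 180 [-0.07  0.24  2.21  0.19  0.17 -2.38]
30 160 0 [-0.32  0.12  2.38  0.84  0.21 -0.76]
30 160 180 [-0.32  0.12  2.38  0.84  0.21  2.38]
30 200 0 [-0.62  0.13  2.37  0.97  0.36 -1.85]
30 200 180 [-0.62  0.13  2.37  0.97  0.36  1.29]
[-7.39781786e-01  4.57742517e-01  1.82681545e+00 -4.44089210e-16
  8.57034691e-01 -2.75524205e-01] [-7.39781786e-01  4.57742517e-01  1.82681545e+00 -4.44089210e-16
  8.57034691e-01  2.86606845e+00]
```

```bash
cat >> h.py <<'E'
T=20
def ax(o): return Ro.from_quat(o).apply([1,0,0])
def snap(eyes,name,n="top",box=(196,152,140,120)):
    f=eyes.grab_frame(n);pickle.dump(f,open("last.pkl","wb"));x,y,w,h=box
    cv2.imwrite(name,cv2.resize(f["frame"][y:y+h,x:x+w,::-1],(w*5,h*5),interpolation=cv2.INTER_CUBIC))
E
python3 - <<'E'
from h import *
from bench import env, monitor, eyes
env.close_gripper(20)
p=monitor.sense()["position"].copy();p[2]=.30;env.movel(p)
o=q(T,122-180);a=pt(122,.132,.076)
env.reach(a-ax(o)*.17,o)
print(env.movel(a,.1,guard=8))
for az in np.arange(128,191,6.):
    g=env.movel(pt(az,.132,.076),.045,frame=q(T,az-180),guard=12)
    s=monitor.sense();print(az,g,s["contact_force"].round(1),s["clock"].round(1))
    if g: break
o=q(T,az-180-0)
env.movel(pt(az-6,.134,.076),.06)
s=monitor.sense();o=s["ee_rot"];p=s["position"]-ax(o)*.17;env.movel(p,.15)
env.reach(np.array([.30,-.32,.30]),q(0,0))
snap(eyes,"pics/a1.png");print(monitor.sense()["clock"])
E
```

```text
FalseTraceback (most recent call last):
  File "<stdin>", line 10, in <module>
AttributeError: 'float' object has no attribute 'round'
```

Run:
```python
from h import *
from bench import env, monitor, eyes
s=monitor.sense();print(s["clock"],s["contact_force"].round(1),s["position"])
for az in np.arange(134,191,8.):
    g=env.movel(pt(az,.132,.076),.05,frame=q(T,az-180),guard=12)
    s=monitor.sense();print(az,g,s["contact_force"].round(1),s["clock"])
    if g: break
env.movel(pt(az-6,.134,.076),.06)
s=monitor.sense();o=s["ee_rot"];p=s["position"]-ax(o)*.17;env.movel(p,.15)
env.reach(np.array([.30,-.32,.30]),q(0,0))
snap(eyes,"pics/a1.png");print(monitor.sense()["clock"])
```

```text
5.9333 [-0.1  0.   0.1] [0.45111395 0.08838319 0.07622933]
134.0 False [-0.1 -0.4 -0.6] 6.3583
142.0 False [-0.3 -0.4 -0.1] 6.875
150.0 False [ 0.6 -0.  -0.4] 7.3917
158.0 False [-0.6 -0.5  0.1] 7.9083
166.0 False [ 0.2 -0.7 -0.5] 8.425
174.0 False [ 0.1  0.5 -0. ] 8.9417
182.0 False [-0.4 -0.3 -0.1] 9.4583
190.0 False [-0.4 -0.4 -0.4] 9.975
12.8583
```

View pics/a1.png

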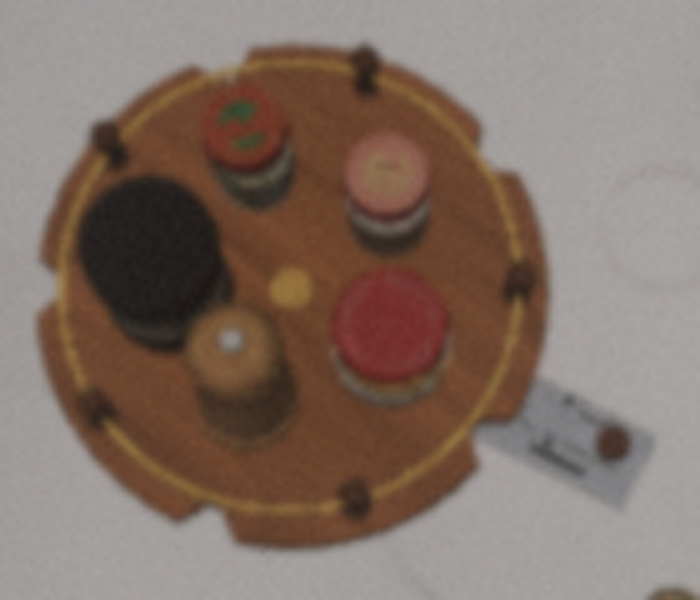

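Run:
```python
from h import *
f=pickle.load(open("last.pkl","rb"))
p,e=fit([crop(f,c,r,.094) for c,r in [(364,52),(103,129),(520,270),(353,487),(96,400)]]);print(p,np.degrees(p[2])%72,e.round(4))
d=crop(f,613,440,.063)-p[:2];print(np.degrees(np.arctan2(d[1],d[0])),np.hypot(*d))
# bracket: long edges
a=(crop(f,540,378,.043)+crop(f,480,430,.043))/2;b=(crop(f,653,440,.043)+crop(f,622,508,.043))/2
for v in (b-C,): print(np.degrees(np.arctan2(v[1],v[0])),np.hypot(*v))
```

```text
[ 0.53213666 -0.01559051  0.93254031] 53.43062393409322 [ 0.0001  0.0001  0.0002 -0.0001 -0.0008  0.0013  0.001   0.0013 -0.0005
 -0.0026]
-116.85543680278215 0.19873124324780783
-118.79389143115742 0.21939423502628805
```

Run:
```python
from h import *
from bench import env, monitor, eyes
az=183;o=q(T,az-180);a=pt(az,.134,.076)
env.reach(a-ax(o)*.17,o)
print(env.movel(a,.12,guard=8))
for az in (190,199.4):
    print(env.movel(pt(az,.132,.076),.04,frame=q(T,az-180),guard=12),monitor.sense()["position"]-pt(az,.132,.076))
env.movel(pt(az-7,.134,.076),.06)
s=monitor.sense();o=s["ee_rot"];env.movel(s["position"]-ax(o)*.17,.15)
env.reach(np.array([.30,-.32,.30]),q(0,0))
snap(eyes,"pics/a2.png");print(monitor.sense()["clock"])
```

```text
False
False [-1.58099517e-05  2.40805457e-05  1.62191055e-04]
False [-1.24067994e-04  2.28497123e-04 -4.17254420e-05]
19.7083
```

View pics/a2.png

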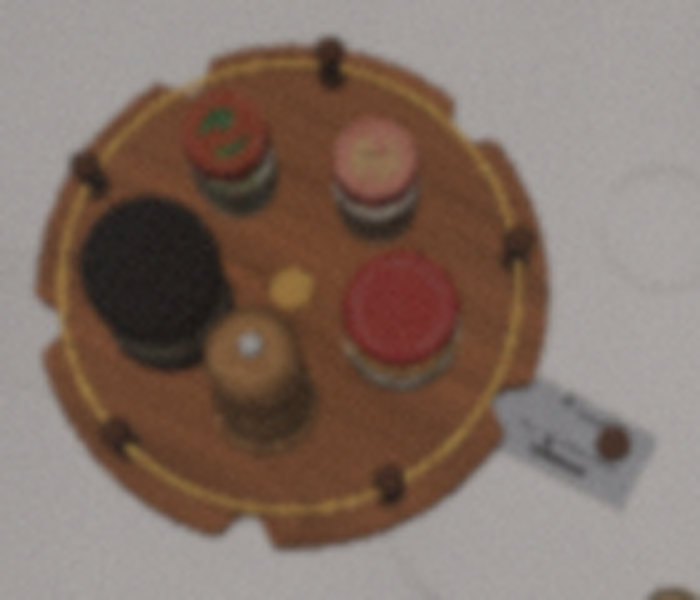

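Run:
```python
from h import *
from bench import env, monitor, eyes
f=pickle.load(open("last.pkl","rb"))
p,e=fit([crop(f,c,r,.094) for c,r in [(330,46),(85,160),(518,233),(390,476),(113,428)]])
th=np.degrees(p[2])%72;print(p,th,e.round(4))
K=-117.
err=(th-36-K+36)%72-36;print("bay-stop",err)
if abs(err)<2:
    o=q(0,K+180-90)
    env.reach(pt(K,.245,.20),o)
    print(env.movel(pt(K,.245,.050),.12,guard=8))
    print(env.movel(pt(K,.222,.050),.06,guard=15))
    g=env.movel(pt(K,.198,.050),.02,guard=15)
    s=monitor.sense();r=s["position"][:2]-C;print(g,np.hypot(*r),s["contact_force"])
    env.movel(pt(K,.245,.050),.08);env.movel(pt(K,.245,.25),.15)
    env.reach(np.array([.28,-.34,.30]),q(0,0))
    snap(eyes,"pics/a3.png");print(monitor.sense()["clock"])
```

```text
[ 0.53157963 -0.01560754 -0.16972704] 62.275357099814066 [-0.0008 -0.0002 -0.0002 -0.0013  0.0008  0.001   0.0002 -0.      0.
  0.0005]
bay-stop -0.7246429001859269
False
False
True 0.2041453380917138 [-3.5136844  -3.83760147  2.26781419]
26.3667
```

View pics/a3.png

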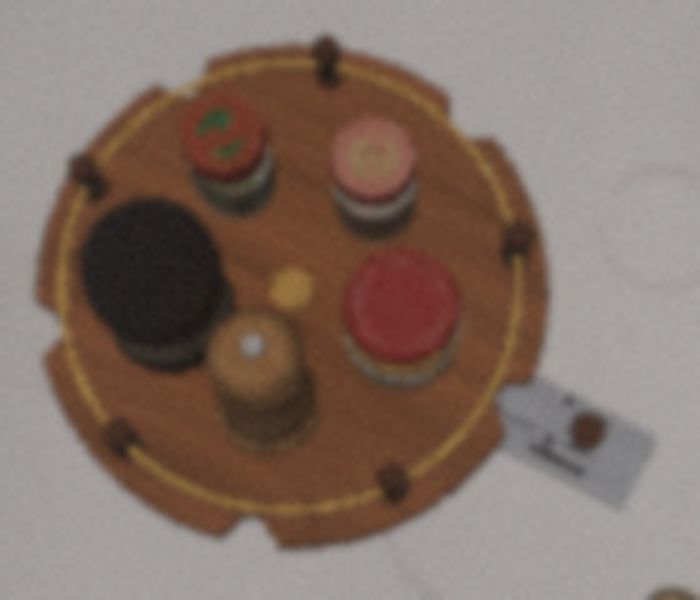

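Run:
```python
from h import *
from bench import env, monitor, eyes
f=pickle.load(open("last.pkl","rb"))
print("knob shift",np.linalg.norm(crop(f,588,428,.063)-crop(f,613,440,.063)))
K=-117.;o=q(0,K+180-90)
env.reach(pt(K,.245,.20),o)
env.movel(pt(K,.245,.050),.12,guard=8)
env.movel(pt(K,.212,.050),.06,guard=15)
g=env.movel(pt(K,.196,.050),.015,guard=25)
s=monitor.sense();print(g,np.hypot(*(s["position"][:2]-C)),s["contact_force"])
env.movel(pt(K,.245,.050),.08);env.movel(pt(K,.245,.25),.15)
env.reach(np.array([.28,-.34,.30]),q(0,0))
snap(eyes,"pics/a4.png",box=(150,150,160,120) if 0 else (196,152,140,120))
g=eyes.grab_frame("scene")["frame"];cv2.imwrite("pics/s4.png",cv2.resize(g[170:320,200:350,::-1],(600,600),interpolation=cv2.INTER_CUBIC))
a=cv2.imread("pics/a4.png");b=cv2.resize(cv2.imread("pics/s4.png"),(500,500));b=cv2.copyMakeBorder(b,0,100,0,0,cv2.BORDER_CONSTANT)
cv2.imwrite("pics/both.png",cv2.resize(np.hstack([a,b]),(800,400)));print(monitor.sense()["clock"])
```

```text
knob shift 0.015048878438465606
True 0.20412617541522224 [-3.7312969  -5.99618806  1.20984179]
33.1333
```

View pics/both.png

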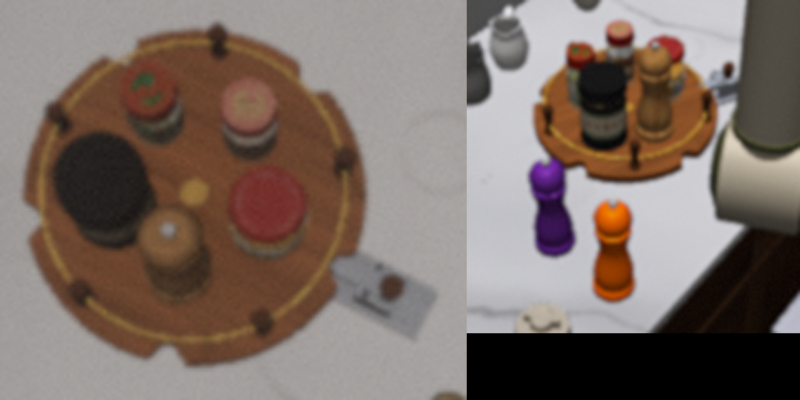

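Run:
```python
from h import *
P=[]
for n in ("top","last"):
    f=pickle.load(open(n+".pkl","rb"));g=cv2.cvtColor(f["frame"],cv2.COLOR_RGB2HSV).astype(float)
    x0,y0=306,230;s=g[y0:250,x0:326]; w=np.clip(s[:,:,1]-70,0,None)*(s[:,:,2]<140)
    yy,xx=np.mgrid[y0:250,x0:326];c=(w*xx).sum()/w.sum(),(w*yy).sum()/w.sum();P.append(ray(f,*c,.055));print(c,w.astype(bool).sum())
d=P[1]-P[0];print(np.linalg.norm(d),d,[np.hypot(*(p-C)) for p in P])
```

```text
(np.float64(318.1684210526316), np.float64(240.14887218045112)) 22
(np.float64(313.0732087227414), np.float64(237.72118380062307)) 24
0.015406333018053926 [0.00665653 0.01389409] [np.float64(0.19940121002368985), np.float64(0.1839990730274515)]
```

Run:
```python
from h import *
from bench import env, monitor, eyes
K=-117.;o=q(0,K+180-90)
env.reach(pt(K,.245,.20),o)
env.movel(pt(K,.245,.048),.12,guard=8)
env.movel(pt(K,.209,.048),.06,guard=15)
for r in np.arange(.207,.1985,-.0005):
    g=env.movel(pt(K,r,.048),.02,guard=40);s=monitor.sense()
    F=s["contact_force"];print(r.round(4),g,np.hypot(*(s["position"][:2]-C)).round(5),F.round(1))
    if g or np.linalg.norm(F)>35: break
env.movel(pt(K,.245,.048),.08);env.movel(pt(K,.245,.25),.15)
env.reach(np.array([.28,-.34,.30]),q(0,0))
P=[]
for i in range(5):
    f=eyes.grab_frame("top");g=cv2.cvtColor(f["frame"],cv2.COLOR_RGB2HSV).astype(float)
    s=g[230:250,306:326]; w=np.clip(s[:,:,1]-70,0,None)*(s[:,:,2]<140);yy,xx=np.mgrid[230:250,306:326]
    P.append(ray(f,(w*xx).sum()/w.sum(),(w*yy).sum()/w.sum(),.055))
pickle.dump(f,open("last.pkl","wb"));print(np.mean(P,0),np.std(P,0),[np.hypot(*(p-C)).round(4) for p in P]);print(monitor.sense()["clock"])
```

```text
0.207 False 0.20712 [-0.1  0.3  0.2]
0.2065 False 0.20656 [0.6 0.3 0.1]
0.206 False 0.20597 [ 0.1 -0.6 -0.2]
0.2055 False 0.20547 [0.8 0.4 0.2]
0.205 False 0.20497 [0.2 0.2 0. ]
0.2045 False 0.20448 [ 0.2 -0.   0.5]
0.204 False 0.20424 [-1.5 -2.4 -0.4]
0.2035 False 0.20409 [-4.3 -5.7 -0.2]
0.203 False 0.204 [-6.3 -7.9  0.9]
0.2025 False 0.2039 [ -7.1 -10.5   0.6]
0.202 False 0.20378 [ -8.7 -12.8   1.2]
0.2015 False 0.20371 [-10.5 -13.8   0.8]
0.201 False 0.2036 [-12.7 -17.8   0.4]
0.2005 False 0.20351 [-14.3 -20.    2. ]
0.2 False 0.2034 [-17.  -22.7   1.3]
0.1995 False 0.20332 [-18.3 -25.1   2. ]
0.199 False 0.20321 [-19.5 -27.5   2. ]
[ 0.44854285 -0.17967553] [1.31695369e-04 8.30763206e-05] [np.float64(0.184), np.float64(0.1841), np.float64(0.1842), np.float64(0.1844), np.float64(0.1842)]
43.7083
```

Run:
```python
from bench import monitor, job
s=monitor.sense();print(s["position"],s["contact_force"]);job.hand_in()
```

```text
[ 0.28056028 -0.3395778   0.29973166] [ 0.01684946  0.72819052 -0.19837162]
the job is handed in; nothing more can be done
```

I turned the lazy Susan about 69° counter-clockwise by pushing one rim post in two strokes, which brought the pepper mill to the front bay. Then I pushed the stop knob in towards the axis, moved clear and handed in at about 44 s.

- **Bay position:** before the stop went in, the bay was about 0.7° from the stop, inside the 4° the bolt can centre. I did not re-measure the angle after that.
- **Stop fully home:** the knob centre measured 184 mm from the axis, which is the stated home distance. Further pushes up to about 34 N met a hard stop at the same place.
- **One disagreement:** the image showed the knob moving only about 15 mm, against the nominal 17 mm. It measured 198–199 mm from the axis when drawn out, not 201 mm. I put this down to camera error, but I could not rule out the bolt being a millimetre or two short of home.
- **Other items:** in the last pictures I viewed, the mill, jars and tin stood upright on the deck. The timer and the purple and orange mills looked unmoved. The mug and scoop were outside those final crops, so I did not recheck them. The last push came after those pictures.

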